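Proof-pull a picture hanger with a spring gauge

TASK

The tray of loose vials stands in the way of the pull gauge that is looped onto the picture frame's hanger: carry it level, without spilling, and set it down and let go on the middle of the white card. Then draw the gauge's upright handle straight out until the pointer is level with the rider that marks the proof load, hold it there for a good second without ever pulling more than a centimetre past the rider, and ease the handle back home by hand, never letting it snap. Let go of everything and leave the other things on the table where they are.

Things in the scene. Friction and masses are not known exactly. Their poses are not given: they have to be found in the camera images.
- handle (a point): Grip centre of the gauge's pull handle: an upright black plate 60 mm wide (x), 14 thick (y, the pull axis), 25 to 105 mm above the table; this point is at 85 mm height. Pull level along its own -y, away from the frame. The rod behind it (+y side) has its top at 46 mm height: grip the plate above that. The barrel (34 mm wide, top 58 mm high) begins 65 mm behind the plate.
- pull_slide: The slide: handle, rod and pointer in one piece; origin on the table plane under the handle plate, y along the gauge, pull is -y. Sprung: it leaves home at 2 N, then 0.2 N more per mm of pointer travel along the barrel (2 N + 200 N/m x travel, friction about 0.1 N); 85 mm travel. Let go, it flies back; it must never exceed 0.5 m/s.
- barrel: The gauge's aluminium barrel; same axes. Its rear loop slides loosely (about 0.5 N) on the hanger stud, so handle and barrel first come along together by 7 to 35 mm of free play, different each time, until the loop catches; only then does the spring stretch. Afterwards the barrel may stay anywhere in its play.
- pointer (a point): The steel pointer, a small upright T (crosspiece 20 mm) that stands up through the slot along the top of the barrel, 195 mm behind the handle plate (+y), 63 mm above the table. It belongs to the slide and moves with the handle.
- mark (a point): The rider: a dark steel saddle around the barrel with a prong on each side of the slot; this point is midway between the prongs. Same axes as the handle. It is set 45 to 65 mm from the pointer's home on the -y side and is stiff; it rides with the barrel.
- gauge_home (a point): Point on the barrel where the pointer stands when the slide is fully home (spring shut). Same axes. Moves with the barrel.
- tray_grip (a point): Grip point of the grey open tray: the tray is 150 mm (its x) by 110 mm (its y), walls 28 mm high and 4 mm thick, with a central upright handle plate 70 mm long (x) and 12 mm thick (y) whose top is 82 mm above the tray's underside; this point is on the plate, 62 mm above the underside. Grip across the plate (along y). About 0.3 to 0.5 kg.
- tray: The same tray; origin at the centre of its underside, z up. Must not lean more than about 20 degrees.
- vial0 (a point): Centre of a loose capped vial lying in the tray, 60 mm long, 18 mm thick, about 25 g.
- vial1 (a point): Centre of the second vial, same size.
- vial2 (a point): Centre of the third vial, same size.
- card_mid (a point): Middle of the top of a fixed white card lying on the table, 190 mm (x) by 150 mm (y), 2 mm thick: the tray's new place.
- beaker: Bystander, leave it: glass beaker, 82 mm wide, 105 tall, with swab sticks standing in it (to about 155 mm). Origin at the centre of its underside.
- rack: Bystander, leave it: grey box with a white perforated top, 85 x 120 x 65 mm. Origin at the centre of its underside.
- swab_pack: Bystander, leave it: flat white paper packet, 50 x 130 x 22 mm, lying beside the gauge. Origin at the centre of its underside.
- jar: Bystander, leave it: small closed jar, 54 mm wide, 60 tall, beside the gauge on the other side. Origin at the centre of its underside.
- solvent: Bystander, leave it: closed bottle, 52 mm wide, 130 tall, beyond the card. Origin at the centre of its underside.
- weight: Bystander, leave it: brass paper weight, 52 mm wide, 52 tall, standing on the framed board, top at about 70 mm. Origin at the centre of its underside.
- brush: Bystander, leave it: dusting brush 150 mm long lying flat. Origin at the centre of its underside.
Not all that is in view belongs to the job. Leave any purple look-alike of the tray alone.

How it is judged:
By the outcome, as a careful person would: the job done as asked, in the order asked, and still so for the second after the job is handed in, with the robot touching nothing.
It also fails if it takes over 64 s, if anything falls off the work surface, if the arm or the gripper's body presses on something with over 40 N, if the wrist force passes 120 N, or if a joint passes its speed limit or range.

ROBOT

A 6-joint arm with a two-finger parallel gripper is mounted at the origin on the work surface. World frame = base frame: x ahead of the robot, y to its left, z up, the work surface at z = 0. Lengths are in mm, angles in rad, forces in N, time in s.
With the tool pointing down it reaches from about 275 to 750 mm from the base axis. Payload 10.2 kg.
Tool frame: the origin (TCP) lies midway between the tips of the shut fingers; the grasp point (between the pads) lies 19 mm behind it; z points along the fingers, y is the direction in which the jaws open and shut (so a half turn about z gives the same grasp; the last joint's range is limited). The gripper opens to 85 mm and grips with 20 to 120 N. Pads are 22 mm wide; open, the fingers measure 114 mm over their backs; the gripper's body (76 mm by 85 mm) begins 54 mm behind the grasp point. The pads swing forward as they close: fully open they stand 13 mm farther back than shut.
Start: joints at [1.035, 0.313, 1.498, -0, 1.331, -0.223], TCP at [161.568, 499.527, 199.894] pointing down, gripper open.
Joint ranges: [-2.94, 2.94], [-0.97, 2.17], [0.19, 2.56], [-1.23, 4.37], [0.02, 3.11], [-2.88, 2.88]. Speed limits (rad/s): [2.39, 2.39, 3.01, 3.14, 3.14, 3.14].

INTERFACE

Orientations are given as a unit quaternion [w, x, y, z].
In Python, from rig import ctrl gives the robot as it stands.
- The arm moves only by the tool carry_out, never from a script. Its argument "plan" is a list of rows, each a list of 3 entries, a list of its own where there are three numbers: the finger opening in mm, from 0 to 85.4, then the shift along the tool's x, y, z in mm, then the turn, a rotation vector about the tool's x, y, z in units of 6 degrees (1.0 is 6 degrees). In form: [[grip, [x, y, z], [ax, ay, az]], ...]. A call has 1 to 20 rows; each row shifts and turns the commanded pose from where the row before left it, along the tool's axes as they then stand; what a row does not reach is not made up. A row lasts 1/12 s, in which the tool goes at most 41.7 mm and 7.16 degrees, less where a joint would pass 70% of its speed; a pose out of reach is approached as far as the arm can. A call with a gripper value outside its range is refused whole. The fingers move at their own pace and stop on an object; "grip_force" is the grip in N (left out, the last holds). Time passes only in rows, so rows that do not move let the fingers close. It gives the time, the measured TCP pose, the force and the opening at its end, in the units of the state.
- ctrl.sense(): the state, without advancing time (a new reading comes with each control period).
- ctrl.capture(name): name is "side" or "top" or "wrist"; returns a dict with "color" (480x640x3 uint8, blue, green, red), "range_z" (480x640 float32, mm along the optical axis (not along the pixel's ray), 0 where there is no reading), "fx", "fy", "cx", "cy" (pixels), "cam_to_world" (4x4, takes a point from camera to world coordinates); the wrist camera has in their place "tool_from_camera" (4x4, takes a point from camera to tool coordinates, whose origin is the TCP and whose axes are the flange's). Camera axes: x right, y up, looking along -z (the intrinsics and any distortion apply to the point x, -y, -z); pixel columns grow to the right and rows downward; lengths in mm; the calibration is good to about 2 mm. A picture is of the moment at which its call begins: read the wrist's pose just before it.
- ctrl.finish_job(): hands the job in, once; it reports no verdict.
The state is a dict: "time_s": time; "joints": joint angles; "dq": joint speeds; "tau": joint torques, N m; "eef_pos": TCP position; "ee_rot": TCP orientation; "force": force on the tool from outside, world axes, zero at the start; "wrist_torque": the same for the moment, N m; "grip_width": opening from 0.0 (shut) to 1.0 (fully open).
Only numpy, scipy, OpenCV 4.12 (cv2) and the standard library are available. Lean on these libraries where they do the work, as an engineer would, in place of code of your own. Each camera call takes 0.05 s, during which the arm holds its last target.

## Working session

There is one attempt and no reset: what is moved stays moved. The work goes in short steps, Python scripts to look and compute and a tool call to move; the robot and the scene stay as the last step left them, time stands still between calls to the robot, and variables do not carry over. Pictures are saved under pics/ and viewed, and the job is handed in when it is done.

Besides the shell and the picture viewer there is one more tool, called after ">>>" as name([rows], argument=value, ...), one row to a line, values as JSON. carry_out: Moves the arm, as the interface text tells. Its arguments: {"type":"object","properties":{"plan":{"type":"array"},"grip_force":{"type":"number"}},"required":["plan"]}

```bash
mkdir -p pics; ls
cat > h.py <<'E'
import numpy as np, cv2, pickle
from rig import ctrl
def cap(n,save=None):
    d=ctrl.capture(n)
    if save: cv2.imwrite('pics/'+save+'.png',d['color']); pickle.dump({k:v for k,v in d.items()},open('pics/'+save+'.pkl','wb'))
    return d
def load(s): return pickle.load(open('pics/'+s+'.pkl','rb'))
def ray(d,u,v,T=None):
    T=np.array(d['cam_to_world']) if T is None else T
    dc=np.array([(u-d['cx'])/d['fx'],-(v-d['cy'])/d['fy'],-1.0])
    return T[:3,3],T[:3,:3]@dc
def onz(d,u,v,z,T=None):
    o,r=ray(d,u,v,T); return o+r*(z-o[2])/r[2]
def dep(d,u,v,T=None):
    o,r=ray(d,u,v,T); return o+r*d['range_z'][int(v),int(u)]
def proj(d,p):
    T=np.array(d['cam_to_world']); q=T[:3,:3].T@(np.array(p)-T[:3,3]); return d['cx']+d['fx']*q[0]/-q[2], d['cy']-d['fy']*q[1]/-q[2]
E
python3 - <<'E'
from h import *
for n in ['side','top','wrist']:
    d=cap(n,n+'0'); print(n,{k:(v if not hasattr(v,'shape') or v.size<20 else v.shape) for k,v in d.items()})
print(ctrl.sense())
E
```

```text
pics
side {'color': (480, 640, 3), 'range_z': (480, 640), 'fx': 535.3227223549319, 'fy': 535.3227223549319, 'cx': 320.80267632690413, 'cy': 240.85261597198468, 'cam_to_world': array([[ 7.15206596e-01,  5.32252214e-01, -4.52975835e-01,
        -1.06819207e+02],
       [-6.98855055e-01,  5.36262209e-01, -4.73312217e-01,
        -7.05488740e+02],
       [-9.00765362e-03,  6.55080471e-01,  7.55505419e-01,
         1.05918622e+03],
       [ 0.00000000e+00,  0.00000000e+00,  0.00000000e+00,
         1.00000000e+00]])}
top {'color': (480, 640, 3), 'range_z': (480, 640), 'fx': 451.2808041917942, 'fy': 451.2808041917942, 'cx': 326.3828890286915, 'cy': 236.60507095389357, 'cam_to_world': array([[ 6.33577999e-03,  9.96938411e-01, -7.79337067e-02,
         4.11835400e+02],
       [-9.99691857e-01,  4.44412612e-03, -2.44221365e-02,
        -9.23317572e+01],
       [-2.40010188e-02,  7.80644253e-02,  9.96659368e-01,
         1.12682042e+03],
       [ 0.00000000e+00,  0.00000000e+00,  0.00000000e+00,
         1.00000000e+00]])}
wrist {'color': (480, 640, 3), 'range_z': (480, 640), 'fx': 389.6455238
[... 420 characters left out ...]
        1.00000000e+00]])}
{'time_s': 0.15, 'joints': array([ 1.03462800e+00,  3.13329218e-01,  1.49818607e+00, -1.40041520e-05,
        1.33098937e+00, -2.23376674e-01]), 'dq': array([-0.00135623, -0.00065319, -0.00117873, -0.00068598, -0.00014984,
       -0.00068922]), 'tau': array([ 1.81537409e-03, -4.12372184e+01, -2.59799981e+01, -1.09639161e-04,
        3.17625956e-03,  5.00947976e-06]), 'eef_pos': array([161.45426178, 499.35594465, 199.49138514]), 'ee_rot': array([-1.62727468e-04,  1.55757378e-01,  9.87795237e-01, -4.26031837e-04]), 'force': array([ 0.02168106, -0.57114677, -0.55348823]), 'wrist_torque': array([-0.00393383,  0.07128291, -0.00705404]), 'grip_width': 1.0030647207229877}
```

View pics/side0.png

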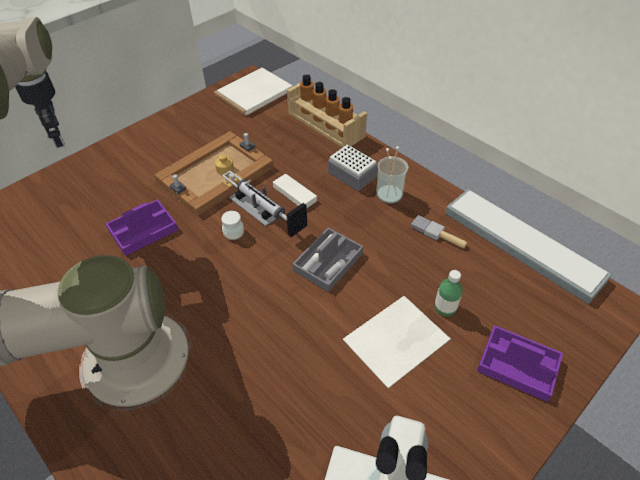

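View pics/top0.png

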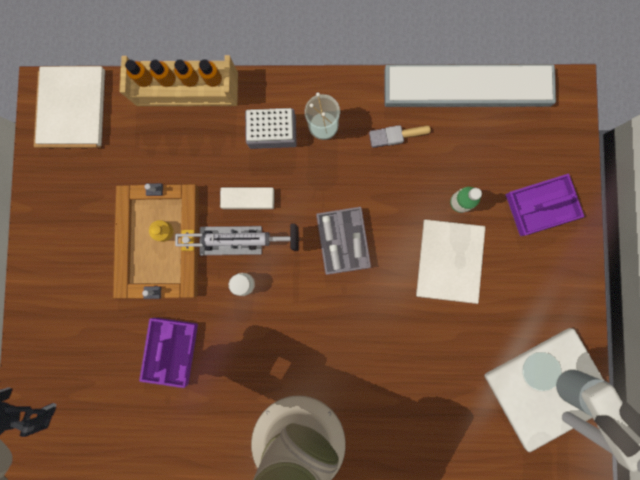

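The top view has image up = +x and image right = −y. The grey tray is at about (343,241), with purple look-alikes at (168,352) and (545,205). The gauge handle is at (294,237), the pointer and barrel at about (232,239), and the card at (451,261). Only the tray at (343,241) is grey and holds vials, so that is the one meant. I'll confirm it in enlarged crops.

Run:
```python
from h import *
t=load('top0')['color']; s=load('side0')['color']
a=cv2.resize(t[180:300,165:385],None,fx=3.6,fy=3.6,interpolation=cv2.INTER_CUBIC); cv2.imwrite('pics/c1.png',a)
a=cv2.resize(s[150:300,200:380],None,fx=4,fy=4,interpolation=cv2.INTER_CUBIC); cv2.imwrite('pics/c2.png',a)
```

```text
(no output)
```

View pics/c1.png

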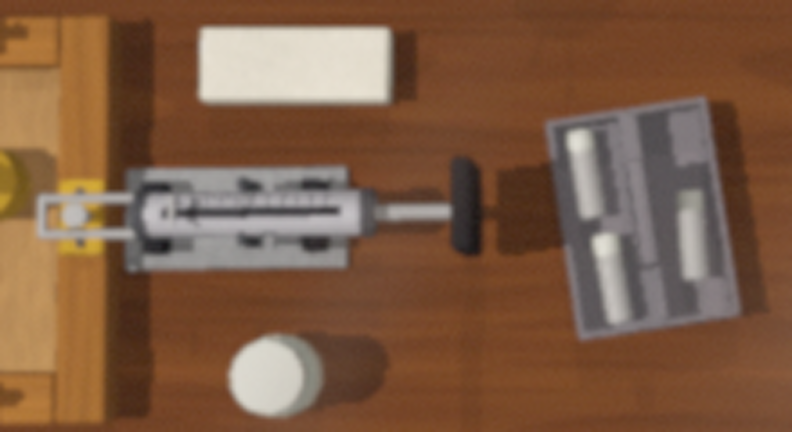

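View pics/c2.png

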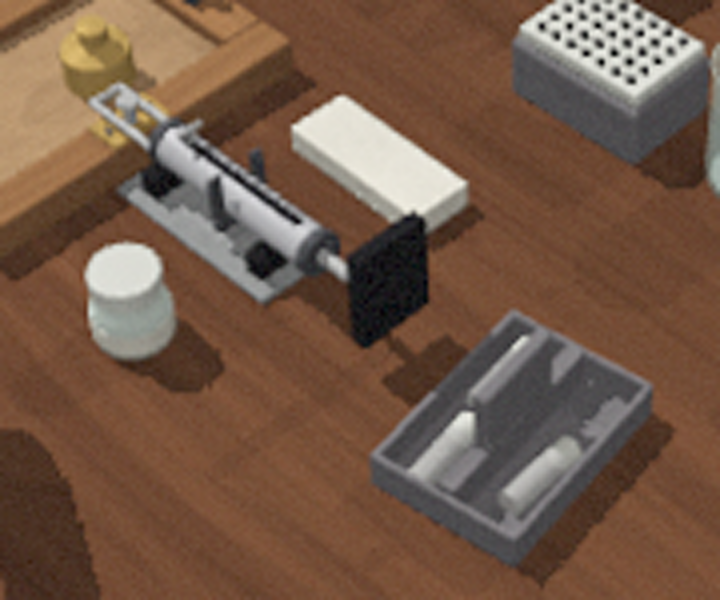

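The crops confirm it: the grey tray holds three white vials and has its central plate. In the top crop the pointer T is at about (165,212), the rider's prongs at about (250,185)/(250,240), and the handle plate at (465,205). Next I'll measure from the depth images.

```bash
cat >> h.py <<'E'
def cloud(d,T=None):
    T=np.array(d['cam_to_world']) if T is None else T
    v,u=np.mgrid[0:480,0:640]; z=d['range_z']
    pc=np.stack([(u-d['cx'])/d['fx']*z,-(v-d['cy'])/d['fy']*z,-z],-1)
    P=pc@T[:3,:3].T+T[:3,3]; P[z<=0]=np.nan; return P
E
python3 - <<'E'
from h import *
d=load('top0'); P=cloud(d); s=load('side0'); Ps=cloud(s)
c=d['color']
def reg(P,x0,x1,y0,y1,z0,z1):
    return (P[...,0]>x0)&(P[...,0]<x1)&(P[...,1]>y0)&(P[...,1]<y1)&(P[...,2]>z0)&(P[...,2]<z1)
for (u,v) in [(343,241),(294,237),(451,261),(200,300),(300,350)]: print((u,v),dep(d,u,v).round(1),onz(d,u,v,0).round(1))
# tray rim
c0=onz(d,343,241,28)
for nm,Q in (('top',P),('side',Ps)):
    m=reg(Q,c0[0]-110,c0[0]+110,c0[1]-75,c0[1]+90,18,100)
    p=Q[m]; r=cv2.minAreaRect(p[:,:2].astype(np.float32)); print(nm,'tray',m.sum(),r, 'med',np.percentile(p[:,2],[5,50,95,99]))
    m=reg(Q,c0[0]-60,c0[0]+60,c0[1]-50,c0[1]+50,60,100); p=Q[m]
    if len(p)>5: print('plate',len(p),cv2.minAreaRect(p[:,:2].astype(np.float32)),np.percentile(p[:,2],[5,50,95]))
    h0=onz(d,294,237,95)
    m=reg(Q,h0[0]-50,h0[0]+50,h0[1]-30,h0[1]+30,65,130); p=Q[m]
    print('handle',len(p),p.mean(0),cv2.minAreaRect(p[:,:2].astype(np.float32)),np.percentile(p[:,2],[5,50,95]),p.min(0),p.max(0))
# card
hsv=cv2.cvtColor(c,cv2.COLOR_BGR2HSV); m=((hsv[...,1]<60)&(hsv[...,2]>150)).astype(np.uint8); m[:,:400]=0;m[:,500:]=0;m[:200]=0;m[330:]=0
cs=max(cv2.findContours(m,0,1)[0],key=cv2.contourArea)
q=np.array([onz(d,u+0,v+0,2)[:2] for u,v in cs[:,0]],np.float32); print('card top',cv2.minAreaRect(q))
c=s['color'];hsv=cv2.cvtColor(c,cv2.COLOR_BGR2HSV); m=((hsv[...,1]<60)&(hsv[...,2]>150)).astype(np.uint8); m[:,:330]=0;m[:,460:]=0;m[:292]=0;m[390:]=0
cs=max(cv2.findContours(m,0,1)[0],key=cv2.contourArea)
q=np.array([onz(s,u+0,v+0,2)[:2] for u,v in cs[:,0]],np.float32); print('card side',cv2.minAreaRect(q),cv2.boundingRect(cs))
E
```

```text
(343, 241) [ 483.6 -105.4   79.9] [ 489.1 -106.4    0. ]
(294, 237) [490.5   6.4 104.8] [498.6  16.6   0. ]
(451, 261) [ 440.6 -373.6    1.8] [ 440.7 -374.     0. ]
(200, 300) [3.399e+02 2.496e+02 3.000e-01] [339.9 249.6   0. ]
(300, 350) [220.2  -1.7   2.3] [219.8  -1.6   0. ]
top tray 1046 ((489.844482421875, -106.2633285522461), (149.9585723876953, 110.16961669921875), 9.16433334350586) med [18.87129658 26.5354196  81.40429722 83.37427352]
plate 158 ((489.6474914550781, -106.14376068115234), (69.33149719238281, 11.951678276062012), 9.235173225402832) [76.28128603 80.49482542 83.50522038]
handle 208 [492.40380152   8.12446114  99.58978602] ((493.230712890625, 9.068034172058105), (60.05485153198242, 14.064386367797852), 0.747753918170929) [ 72.7320665  102.93584763 106.52541132] [463.23804915   1.7524489   67.76587226] [523.25181061  16.30557609 107.66842888]
side tray 1423 ((491.5053405761719, -104.2080307006836), (154.4990692138672, 112.99684143066406), 9.044764518737793) med [19.36846087 28.12345576 81.44820198 84.82358882]
plate 213 ((490.3311462402344, -104.97342681884766), (71.04876708984375, 14.543766021728516), 10.10495662689209) [62.26621402 79.77647069 85.09420686]
handle 316 [490.61127418   7.26012651  91.398193  ] ((494.7001953125, 9.130455017089844), (16.681058883666992, 63.731178283691406), 88.79056549072266) [ 68.28755763  93.75168084 108.09866479] [462.87699233   1.11581027  65.07695755] [526.5746645   18.0509065  109.61237059]
card top ((441.3119812011719, -372.0963439941406), (152.82574462890625, 192.31678771972656), 83.68513488769531)
card side ((443.971435546875, -371.21246337890625), (151.94503784179688, 192.6167755126953), 83.74674987792969) (343, 296, 108, 92)
```

Run:
```python
from h import *
d=load('top0'); s=load('side0')
for nm,D in (('top',d),('side',s)):
    P=cloud(D)
    m=(abs(P[...,0]-493)<60)&(P[...,1]>60)&(P[...,1]<240)
    mm=m&(P[...,2]>45)&(P[...,2]<60)&(abs(P[...,0]-493)<15)
    p=P[mm]; b=np.polyfit(p[:,1],p[:,0],1); print(nm,'axis x=%.2f + %.4f y'%(b[1],b[0]),'y range',p[:,1].min(),p[:,1].max())
    for y in range(65,240,6):
        q=P[m&(abs(P[...,1]-y)<3)&(P[...,2]>30)]
        if len(q): print(y,len(q),'x',q[:,0].min().round(0),q[:,0].max().round(0),'zmax',np.sort(q[:,2])[-4:].round(0))
c=d['color'][215:262,180:305]; cv2.imwrite('pics/c3.png',cv2.resize(c,None,fx=6.4,fy=6.4,interpolation=cv2.INTER_CUBIC))
```

```text
top axis x=493.36 + -0.0148 y y range 62.713674706665756 235.0885426229741
65 10 x 488.0 495.0 zmax [45. 45. 46. 46.]
71 15 x 478.0 497.0 zmax [47. 50. 52. 53.]
77 44 x 476.0 507.0 zmax [58. 59. 59. 60.]
83 33 x 475.0 506.0 zmax [58. 58. 58. 58.]
89 29 x 478.0 504.0 zmax [56. 56. 57. 58.]
95 30 x 478.0 504.0 zmax [57. 59. 59. 59.]
101 29 x 478.0 504.0 zmax [56. 58. 60. 60.]
107 32 x 477.0 505.0 zmax [57. 57. 57. 57.]
113 29 x 477.0 504.0 zmax [58. 58. 58. 59.]
119 32 x 477.0 508.0 zmax [57. 57. 58. 60.]
125 27 x 477.0 504.0 zmax [57. 57. 58. 58.]
131 32 x 477.0 504.0 zmax [57. 57. 58. 58.]
137 28 x 477.0 504.0 zmax [56. 56. 56. 57.]
143 32 x 477.0 504.0 zmax [56. 57. 58. 59.]
149 27 x 477.0 504.0 zmax [57. 57. 58. 60.]
155 68 x 468.0 512.0 zmax [67. 67. 68. 70.]
161 34 x 468.0 512.0 zmax [67. 69. 69. 70.]
167 33 x 475.0 504.0 zmax [56. 57. 58. 58.]
173 31 x 475.0 504.0 zmax [56. 56. 56. 60.]
179 34 x 475.0 505.0 zmax [57. 57. 58. 59.]
185 29 x 475.0 504.0 zmax [58. 59. 62. 62.]
191 31 x 475.0 505.0 zmax [57. 57. 58. 58.]
197 33 x 475.0 504.0 zmax [56. 57. 58. 58.]
203 46 x 475.0 505.
[... 974 characters left out ...]
49 19 x 472.0 501.0 zmax [57. 57. 57. 59.]
155 47 x 468.0 514.0 zmax [67. 68. 70. 71.]
161 60 x 469.0 516.0 zmax [70. 71. 72. 73.]
167 8 x 483.0 496.0 zmax [57. 58. 59. 60.]
173 10 x 476.0 503.0 zmax [58. 58. 59. 61.]
179 22 x 476.0 503.0 zmax [59. 60. 60. 62.]
185 14 x 476.0 502.0 zmax [58. 58. 60. 63.]
191 25 x 475.0 500.0 zmax [59. 60. 61. 64.]
197 19 x 476.0 501.0 zmax [56. 57. 59. 61.]
203 19 x 476.0 503.0 zmax [63. 69. 72. 75.]
209 30 x 475.0 500.0 zmax [72. 72. 72. 75.]
215 12 x 476.0 501.0 zmax [55. 56. 56. 58.]
221 15 x 476.0 490.0 zmax [57. 57. 57. 58.]
227 26 x 472.0 495.0 zmax [59. 60. 60. 61.]
233 23 x 473.0 503.0 zmax [60. 60. 61. 61.]
239 8 x 473.0 504.0 zmax [53. 53. 56. 60.]
```

View pics/c3.png

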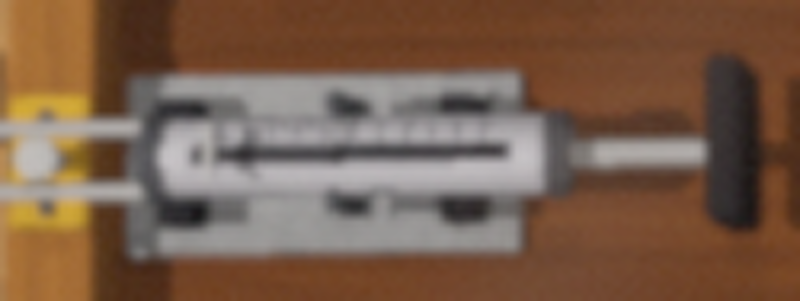

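```bash
cat >> h.py <<'E'
def gauge(D,T=None,x0=491,ylo=-20,yhi=230):
    P=cloud(D,T); m=(abs(P[...,0]-x0)<30)&(P[...,1]>ylo)&(P[...,1]<yhi)&(P[...,2]>62)&(P[...,2]<80)
    a=P[m]; out={}
    side=a[abs(a[:,0]-x0)>13]; mid=a[abs(a[:,0]-x0)<=12]
    return side,mid
E
python3 - <<'E'
from h import *
for n in('top0','side0'):
    s,m=gauge(load(n),ylo=30)
    print(n,'rider',len(s),np.percentile(s[:,1],[0,10,50,90,100]).round(1),s.mean(0).round(1)); print('ptr',m.round(1)[np.argsort(m[:,1])].tolist())
E
```

```text
top0 rider 20 [153.2 155.1 157.5 160.2 161. ] [488.9 157.4  66.3]
ptr [[487.2, 202.5, 75.0], [487.9, 202.6, 66.2], [480.3, 203.1, 72.4], [494.4, 203.1, 73.4], [499.1, 203.2, 73.7], [482.7, 203.3, 71.8], [489.8, 203.3, 72.2], [490.5, 203.5, 63.0], [497.0, 203.7, 71.5], [492.3, 203.8, 70.9], [485.4, 204.7, 66.8]]
side0 rider 23 [155.9 156.4 158.7 162.5 162.9] [490.5 159.1  67.1]
ptr [[495.3, 79.7, 62.1], [495.4, 83.8, 62.8], [487.9, 107.0, 62.7], [492.7, 182.8, 62.6], [487.0, 192.6, 63.6], [488.6, 203.2, 62.9], [489.8, 203.6, 69.1], [480.7, 204.1, 74.8], [495.1, 205.4, 71.9], [480.3, 205.8, 63.0], [489.4, 206.4, 74.9], [491.2, 206.4, 62.8], [481.7, 206.5, 69.0], [485.4, 206.5, 70.2], [499.7, 206.7, 71.7], [486.5, 207.5, 72.5], [500.0, 207.9, 67.1], [489.7, 208.3, 66.2], [497.6, 208.3, 72.0], [490.2, 208.4, 69.4], [493.4, 208.4, 67.4]]
```

>>> carry_out([
  [45, [0, 0, 0], [0, 0, -0.9]],
  [45, [0, 0, 0], [0, 0, -0.9]],
  [45, [0, 0, 0], [0, 0, -0.9]],
  [45, [0, 0, 0], [0, 0, -0.9]],
  [45, [0, 0, 0], [0, 0, -0.9]],
  [45, [-5, -15, 0], [0, 0, 0]],
  [45, [-10, -28, 0], [0, 0, 0]],
  [45, [-13, -37, 0], [0, 0, 0]],
  [45, [-13, -37, 0], [0, 0, 0]],
  [45, [-13, -37, 0], [0, 0, 0]],
  [45, [-13, -37, 0], [0, 0, 0]],
  [45, [-13, -37, 0], [0, 0, 0]],
  [45, [-13, -37, 0], [0, 0, 0]],
  [45, [-13, -37, 0], [0, 0, 0]],
  [45, [-13, -37, 0], [0, 0, 0]],
  [45, [-13, -37, 0], [0, 0, 0]],
  [45, [-13, -37, 0], [0, 0, 0]],
  [45, [-13, -37, 0], [0, 0, 0]],
  [45, [-13, -37, 0], [0, 0, 0]],
  [45, [-13, -37, 0], [0, 0, 0]],
])

```text
time_s: 1.82
eef_pos: [426.3, 9.1, 199.9]
ee_rot: [0.0, -0.079, 0.997, 0.0]
force: [0.2, 0.9, 0.3]
grip_width: 0.526
```

```bash
cat >> h.py <<'E'
from scipy.spatial.transform import Rotation as R
def pose():
    s=ctrl.sense(); w,x,y,z=s['ee_rot']; return np.array(s['eef_pos']),R.from_quat([x,y,z,w]).as_matrix(),s
def goto(p,yaw):
    # shift in tool axes (after turn) and turn units to reach p with tool y at angle yaw(deg), tool down
    c,Rm,s=pose(); ya=np.radians(yaw); yv=np.array([np.cos(ya),np.sin(ya),0]); zv=np.array([0,0,-1.]); Rt=np.stack([np.cross(yv,zv),yv,zv],1)
    rv=R.from_matrix(Rm.T@Rt).as_rotvec(degrees=True)/6
    print('t',round(s['time_s'],2),'pos',c.round(1),'yaw',np.degrees(np.arctan2(Rm[1,1],Rm[0,1])).round(2),'q',np.round(s['joints'],2),'F',np.round(s['force'],1),'grip',round(s['grip_width'],3))
    print('turn',rv.round(2),'shift old axes',(Rm.T@(np.array(p)-c)).round(1),'shift new axes',(Rt.T@(np.array(p)-c)).round(1))
E
python3 -c "
from h import *
goto([490,-106,150],99.2)"
```

```text
t 1.82 pos [426.3   9.1 199.9] yaw 99.05 q [-0.25  0.09  1.77  0.    1.28 -1.98] F [0.2 0.9 0.3] grip 0.526
turn [ 0.    0.   -0.02] shift old axes [ -44.8 -123.7   49.9] shift new axes [ -44.4 -123.8   49.9]
```

>>> carry_out([
  [45, [-12, -34, 8], [0, 0, 0]],
  [45, [-12, -34, 12], [0, 0, 0]],
  [45, [-10, -28, 12], [0, 0, 0]],
  [45, [-7, -19, 12], [0, 0, 0]],
  [45, [-3.5, -9, 6], [0, 0, 0]],
  [45, [0, 0, 0], [0, 0, 0]],
  [45, [0, 0, 0], [0, 0, 0]],
])

```text
time_s: 2.4
eef_pos: [489.1, -103.6, 149.9]
ee_rot: [-0.0, -0.079, 0.997, 0.0]
force: [0.6, -0.6, 0.7]
grip_width: 0.533
```

Run:
```python
from h import *
goto([490,-106,43],99.2)
c,Rm,s=pose(); d=cap('wrist','w1')
T=np.eye(4);T[:3,:3]=Rm;T[:3,3]=c; T=T@np.array(d['tool_from_camera']); P=cloud(d,T)
m=(abs(P[...,0]-490)<60)&(abs(P[...,1]+106)<50)&(P[...,2]>70)&(P[...,2]<90); p=P[m]; print(len(p),cv2.minAreaRect(p[:,:2].astype(np.float32)),p[:,2].mean())
m=(abs(P[...,0]-490)<100)&(abs(P[...,1]+106)<90)&(P[...,2]>20)&(P[...,2]<35); p=P[m]; print(len(p),cv2.minAreaRect(p[:,:2].astype(np.float32)),p[:,2].mean())
```

```text
t 2.4 pos [ 489.1 -103.6  149.9] yaw 99.08 q [-0.44  0.3   1.65  0.    1.19 -2.17] F [ 0.6 -0.6  0.7] grip 0.533
turn [ 0.01 -0.01 -0.02] shift old axes [ -0.6  -2.5 106.9] shift new axes [ -0.5  -2.5 106.9]
1918 ((490.8919982910156, -107.18226623535156), (69.18959045410156, 11.909420013427734), 9.169696807861328) 81.72135562742831
8315 ((491.85888671875, -107.08257293701172), (150.32760620117188, 110.38751983642578), 9.22595500946045) 25.86323720822089
```

View pics/w1.png

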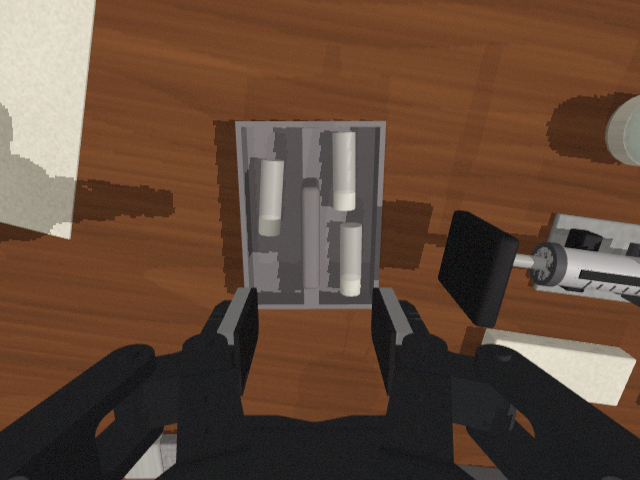

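The wrist view shows the tray around (312,215) with its plate at (311,240) and three vials; it agrees with the top view to about 1 mm. Next: descend and grip.

>>> carry_out([
  [45, [-1, -3, 10], [0, 0, 0]],
  [45, [0, 0, 20], [0, 0, 0]],
  [45, [0, 0, 25], [0, 0, 0]],
  [45, [0, 0, 25], [0, 0, 0]],
  [45, [0, 0, 18], [0, 0, 0]],
  [45, [0, 0, 8], [0, 0, 0]],
  [45, [0, 0, 0], [0, 0, 0]],
  [8, [0, 0, 0], [0, 0, 0]],
  [8, [0, 0, 0], [0, 0, 0]],
  [8, [0, 0, 0], [0, 0, 0]],
  [8, [0, 0, 0], [0, 0, 0]],
  [8, [0, 0, 0], [0, 0, 0]],
  [8, [0, 0, 0], [0, 0, 0]],
], grip_force=60)

```text
time_s: 3.53
eef_pos: [491.6, -107.2, 45.1]
ee_rot: [0.001, -0.079, 0.997, -0.0]
force: [-0.8, 1.9, 6.6]
grip_width: 0.113
```

Run:
```python
from h import *
goto([490,-106,43],99.2); print(ctrl.sense()['wrist_torque'])
```

```text
t 3.53 pos [ 491.6 -107.2   45.1] yaw 99.08 q [-0.45  0.45  1.75  0.    0.94 -2.18] F [-0.8  1.9  6.6] grip 0.113
turn [-0.01  0.02 -0.02] shift old axes [1.4 1.5 2.1] shift new axes [1.4 1.5 2.1]
[0.32274216 0.1785893  0.02140923]
```

>>> carry_out([
  [8, [0, 0, -2], [0, 0, 0]],
  [8, [0, 0, -4], [0, 0, 0]],
  [8, [0, 0, -7], [0, 0, 0]],
  [8, [0, 0, -10], [0, 0, 0]],
  [8, [0, 0, -12], [0, 0, 0]],
  [8, [0, 0, -12], [0, 0, 0]],
  [8, [0, 0, -10], [0, 0, 0]],
  [8, [0, 0, -7], [0, 0, 0]],
  [8, [0, 0, -4], [0, 0, 0]],
  [8, [0, 0, -2], [0, 0, 0]],
  [8, [0, 0, 0], [0, 0, 0]],
])

```text
time_s: 4.45
eef_pos: [490.9, -107.1, 114.0]
ee_rot: [0.0, -0.079, 0.997, -0.0]
force: [-0.9, -0.2, -4.8]
grip_width: 0.113
```

Run:
```python
from h import *
goto([441,-372,115],83.8); print(ctrl.sense()['wrist_torque'])
c,Rm,s=pose(); d=cap('wrist','w2')
T=np.eye(4);T[:3,:3]=Rm;T[:3,3]=c; T=T@np.array(d['tool_from_camera']); P=cloud(d,T)
m=(abs(P[...,0]-490)<60)&(abs(P[...,1]+106)<30)&(P[...,2]>130)&(P[...,2]<160); p=P[m]; print(len(p),cv2.minAreaRect(p[:,:2].astype(np.float32)),p[:,2].mean())
m=(abs(P[...,0]-490)<100)&(abs(P[...,1]+106)<90)&(P[...,2]>88)&(P[...,2]<112); p=P[m]; print(len(p),p.mean(0),cv2.minAreaRect(p[:,:2].astype(np.float32)),np.percentile(p[:,2],[5,50,95]))
A=np.c_[p,np.ones(len(p))]; k=np.linalg.lstsq(A[:,[0,1,3]],p[:,2],rcond=None)[0]; print('slope deg',np.degrees(k[:2]))
```

```text
t 4.45 pos [ 490.9 -107.1  114. ] yaw 99.08 q [-0.45  0.35  1.68 -0.    1.11 -2.18] F [-0.9 -0.2 -4.8] grip 0.113
turn [-0.    0.    2.55] shift old axes [  91.1 -253.7   -1. ] shift new axes [  21.  -268.7   -1. ]
[ 0.06187585 -0.01517255  0.06273634]
5552 ((490.1726379394531, -109.92247009277344), (34.83444595336914, 67.94127655029297), 81.00604248046875) 150.91003265958832
16837 [ 462.53052049 -109.76671094   94.35034215] ((491.2393798828125, -107.69129943847656), (150.335205078125, 110.74732971191406), 9.046679496765137) [ 88.72294544  93.76486699 102.41088917]
slope deg [-2.41852113 -0.56407858]
```

View pics/w2.png

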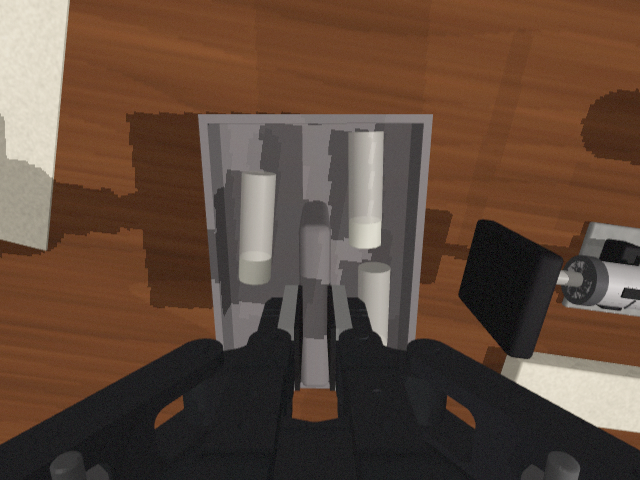

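Lifted level, with the vials inside and a load of about 4.8 N. Carrying it to the card now.

>>> carry_out([
  [8, [1.4, -4.5, 0], [0, 0, 0]],
  [8, [2.9, -8.5, 0], [0, 0, 0]],
  [8, [5, -14, 0], [0, 0, 0]],
  [8, [7.2, -20, 0], [0, 0, 0]],
  [8, [7.2, -20, 0], [0, 0, 0]],
  [8, [7.2, -20, 0], [0, 0, 0]],
  [8, [7.2, -20, 0], [0, 0, 0]],
  [8, [7.2, -20, 0], [0, 0, 0]],
  [8, [7.2, -20, 0], [0, 0, 0]],
  [8, [7.2, -20, 0], [0, 0, 0]],
  [8, [7.2, -20, 0], [0, 0, 0]],
  [8, [7.2, -20, 0], [0, 0, 0]],
  [8, [7.2, -20, 0], [0, 0, 0]],
  [8, [5, -14, 0], [0, 0, 0]],
  [8, [2.9, -8.5, 0], [0, 0, 0]],
  [8, [1.4, -4.5, 0], [0, 0, 0]],
  [8, [0, 0, 0], [0, 0, 0.4]],
  [8, [0, 0, 0], [0, 0, 0.9]],
  [8, [0, 0, 0], [0, 0, 0.8]],
  [8, [0, 0, 0], [0, 0, 0.45]],
])

```text
time_s: 6.17
eef_pos: [441.7, -371.5, 113.8]
ee_rot: [-0.0, 0.056, 0.998, 0.0]
force: [-0.1, 0.3, -5.8]
grip_width: 0.112
```

Run:
```python
from h import *
d=cap('top','t2'); s=cap('side','s2')
goto([441.8,-372,46],83.8)
for D in(d,s):
    P=cloud(D); m=(abs(P[...,0]-442)<100)&(abs(P[...,1]+372)<90)&(P[...,2]>80)&(P[...,2]<105); p=P[m]; print(len(p),cv2.minAreaRect(p[:,:2].astype(np.float32)))
a=np.hstack([d['color'][140:340,330:530],s['color'][200:400,300:500]]); cv2.imwrite('pics/c4.png',cv2.resize(a,None,fx=2,fy=2))
```

```text
t 6.27 pos [ 441.7 -371.5  113.8] yaw 83.8 q [-0.9   0.5   1.45  0.    1.19 -2.36] F [-0.1 -0.2 -5.3] grip 0.11
turn [ 0.01 -0.    0.  ] shift old axes [-0.2 -0.5 67.8] shift new axes [-0.1 -0.5 67.8]
502 ((468.19012451171875, -328.37109375), (68.35631561279297, 154.86331176757812), 53.2542610168457)
1526 ((441.7214050292969, -369.2946472167969), (112.86466217041016, 152.63851928710938), 82.89464569091797)
```

View pics/c4.png

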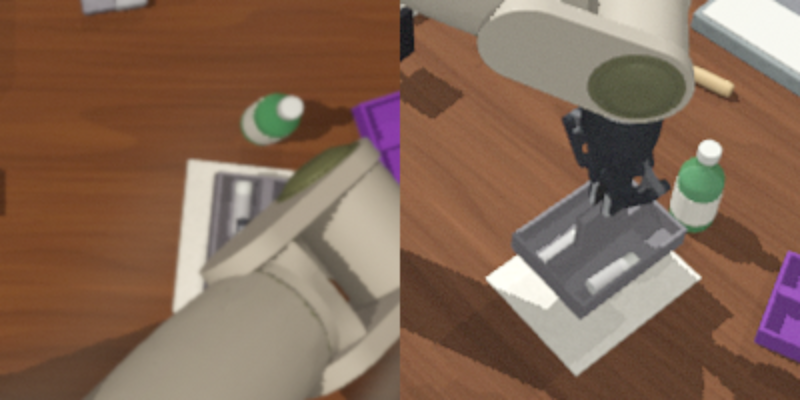

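Centred over the card: the tray sits in the middle of the card in both views. Lowering.

>>> carry_out([
  [8, [0, -0.5, 2], [0, 0, 0]],
  [8, [0, 0, 5], [0, 0, 0]],
  [8, [0, 0, 9], [0, 0, 0]],
  [8, [0, 0, 11], [0, 0, 0]],
  [8, [0, 0, 11], [0, 0, 0]],
  [8, [0, 0, 10], [0, 0, 0]],
  [8, [0, 0, 7], [0, 0, 0]],
  [8, [0, 0, 4], [0, 0, 0]],
  [8, [0, 0, 2], [0, 0, 0]],
  [8, [0, 0, 2], [0, 0, 0]],
  [8, [0, 0, 1.5], [0, 0, 0]],
  [8, [0, 0, 1], [0, 0, 0]],
  [8, [0, 0, 1], [0, 0, 0]],
  [8, [0, 0, 0.5], [0, 0, 0]],
  [8, [0, 0, 0], [0, 0, 0]],
])

```text
time_s: 7.52
eef_pos: [441.6, -372.8, 47.2]
ee_rot: [0.0, 0.054, 0.999, -0.0]
force: [-0.7, 0.8, -3.5]
grip_width: 0.114
```

>>> carry_out([
  [8, [0, 0, 0.6], [0, 0, 0]],
  [8, [0, 0, 0.4], [0, 0, 0]],
  [8, [0, 0, 0], [0, 0, 0]],
])

```text
time_s: 7.77
eef_pos: [441.6, -372.8, 47.1]
ee_rot: [0.0, 0.054, 0.999, -0.0]
force: [-2.8, 3.8, 6.4]
grip_width: 0.111
```

>>> carry_out([
  [16, [0, 0, 0], [0, 0, 0]],
  [24, [0, 0, 0], [0, 0, 0]],
  [45, [0, 0, 0], [0, 0, 0]],
  [45, [0, 0, 0], [0, 0, 0]],
  [45, [0, 0, 0], [0, 0, 0]],
  [45, [0, 0, -5], [0, 0, 0]],
  [45, [0, 0, -15], [0, 0, 0]],
  [45, [0, 0, -25], [0, 0, 0]],
  [45, [0, 0, -25], [0, 0, 0]],
  [45, [0, 0, -25], [0, 0, 0]],
  [45, [0, 0, -25], [0, 0, 0]],
  [45, [0, 0, 0], [0, 0, 0]],
])

```text
time_s: 8.77
eef_pos: [442.8, -374.3, 171.4]
ee_rot: [0.003, 0.054, 0.999, -0.003]
force: [0.4, -0.3, 1.0]
grip_width: 0.53
```

Run:
```python
from h import *
s=cap('side','s3')
goto([493.2,9,165],90.75)
P=cloud(s); m=(abs(P[...,0]-442)<100)&(abs(P[...,1]+372)<90)&(P[...,2]>15)&(P[...,2]<34); p=P[m]; print(len(p),cv2.minAreaRect(p[:,:2].astype(np.float32)))
c,Rm,st=pose(); d=cap('wrist','w3')
T=np.eye(4);T[:3,:3]=Rm;T[:3,3]=c; T=T@np.array(d['tool_from_camera']); P=cloud(d,T)
m=(abs(P[...,0]-442)<100)&(abs(P[...,1]+372)<90)&(P[...,2]>15)&(P[...,2]<34); p=P[m]; print(len(p),cv2.minAreaRect(p[:,:2].astype(np.float32)))
hsv=cv2.cvtColor(d['color'],cv2.COLOR_BGR2HSV); m=((hsv[...,1]<60)&(hsv[...,2]>150)&(abs(P[...,2]-2)<5)&(abs(P[...,0]-442)<120)&(abs(P[...,1]+372)<120)); p=P[m]; print('card',len(p),cv2.minAreaRect(p[:,:2].astype(np.float32)))
```

```text
t 8.82 pos [ 442.2 -373.6  168.7] yaw 83.78 q [-0.9   0.45  1.38  0.    1.3  -2.37] F [ 0.   0.5 -0.6] grip 0.53
turn [-0.04  0.03 -1.16] shift old axes [ -9.2 385.9   2.3] shift new axes [-56.  381.9   3.7]
1396 ((441.24395751953125, -370.14300537109375), (113.1800765991211, 154.13111877441406), 83.74058532714844)
8975 ((442.2263488769531, -373.7947998046875), (110.3011474609375, 150.3016357421875), 83.81282806396484)
card 12527 ((444.8487548828125, -373.7049560546875), (151.48870849609375, 192.63185119628906), 83.75609588623047)
```

View pics/w3.png

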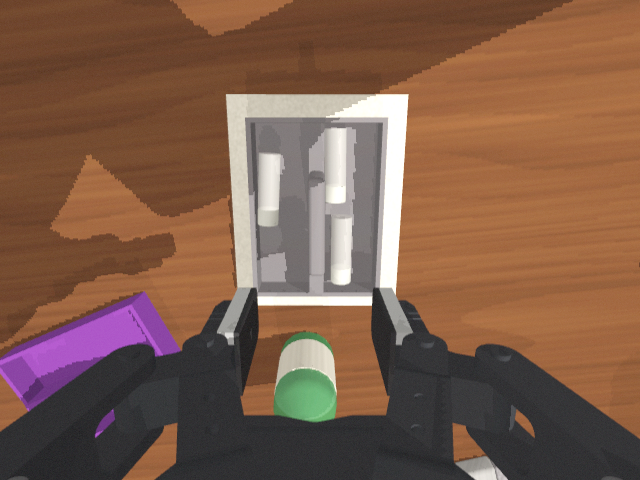

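The tray is about 2 mm from the card centre and aligned with it, with all three vials inside. Moving to above the handle.

>>> carry_out([
  [45, [0, 0, 0], [0, 0, -0.55]],
  [45, [0, 0, 0], [0, 0, -0.6]],
  [45, [-2, 14, 0], [0, 0, 0]],
  [45, [-4, 26, 0], [0, 0, 0]],
  [45, [-5, 36, 0], [0, 0, 0]],
  [45, [-5, 36, 0], [0, 0, 0]],
  [45, [-5, 36, 0], [0, 0, 0]],
  [45, [-5, 36, 0], [0, 0, 0]],
  [45, [-5, 36, 0], [0, 0, 0]],
  [45, [-5, 36, 0], [0, 0, 0]],
  [45, [-5, 36, 0], [0, 0, 0]],
  [45, [-5, 36, 0], [0, 0, 0]],
  [45, [-5, 30, 0], [0, 0, 0]],
  [45, [-3, 16, 0], [0, 0, 0]],
  [45, [-2, 8, 0], [0, 0, 0]],
  [45, [0, 0, 0], [0, 0, 0]],
  [45, [0, 0, 0], [0, 0, 0]],
])

```text
time_s: 10.28
eef_pos: [492.5, 9.7, 165.4]
ee_rot: [-0.0, -0.006, 1.0, -0.0]
force: [0.3, -0.3, 0.4]
grip_width: 0.526
```

Run:
```python
from h import *
goto([493.2,9,66],90.8)
c,Rm,st=pose(); d=cap('wrist','w4')
T=np.eye(4);T[:3,:3]=Rm;T[:3,3]=c; T=T@np.array(d['tool_from_camera']); P=cloud(d,T)
m=(abs(P[...,0]-493)<40)&(abs(P[...,1]-9)<15)&(P[...,2]>98)&(P[...,2]<112); p=P[m]; print(len(p),cv2.minAreaRect(p[:,:2].astype(np.float32)),p[:,2].mean())
t=cap('top','t4'); s=cap('side','s4')
cv2.imwrite('pics/c5.png',np.hstack([cv2.resize(t['color'][150:350,150:350],(400,400)),cv2.resize(s['color'][130:330,180:380],(400,400))]))
```

```text
t 10.28 pos [492.5   9.7 165.4] yaw 90.66 q [-0.22  0.27  1.64 -0.    1.22 -1.8 ] F [ 0.3 -0.3  0.4] grip 0.526
turn [-0.   -0.01 -0.02] shift old axes [-0.7 -0.7 99.4] shift new axes [-0.6 -0.7 99.4]
1943 ((493.71099853515625, 8.239255905151367), (58.92600631713867, 13.424732208251953), 0.9943313598632812) 104.93296248011643
```

View pics/c5.png

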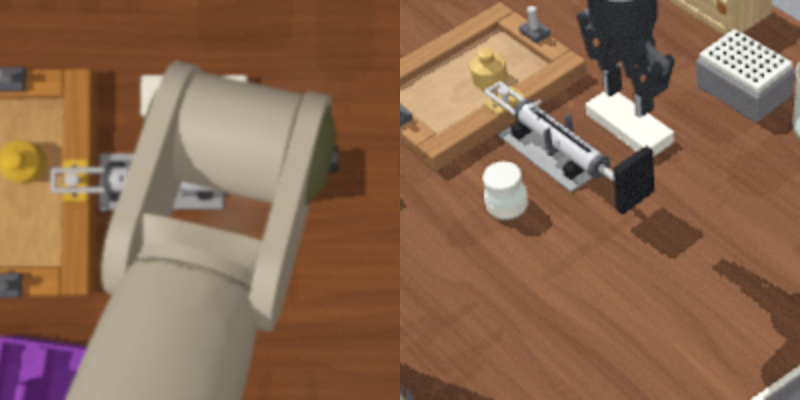

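View pics/w4.png

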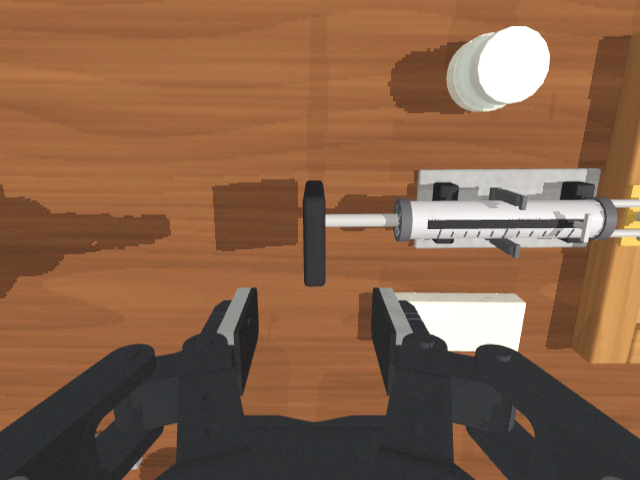

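Handle plate in the wrist view is at (314,232), pointer at (588,228), rider prongs at (507,197)/(507,247). The side view of the gauge is unobstructed. I'll measure the pointer–rider gap from this close view, then go down and grip.

Run:
```python
from h import *
d=load('w4'); c=np.array([492.5,9.7,165.4]);ya=np.radians(90.66); yv=np.array([np.cos(ya),np.sin(ya),0]); zv=np.array([0,0,-1.]); T=np.eye(4); T[:3,:3]=np.stack([np.cross(yv,zv),yv,zv],1);T[:3,3]=c; T=T@np.array(d['tool_from_camera'])
s,m=gauge(d,T,ylo=30); print(len(s),np.percentile(s[:,1],[0,5,50,95,100]).round(1),s.mean(0).round(1)); m=m[m[:,1]>180];print(len(m),np.percentile(m[:,1],[0,5,50,95,100]).round(1),m.mean(0).round(1))
s=s[s[:,2]>66.5];print('prong tops',len(s),s[s[:,0]>491].mean(0),s[s[:,0]<491].mean(0)); m=m[m[:,2]>70]; print(m.mean(0))
```

```text
308 [152.1 152.8 155.7 158.7 161.5] [491.  155.7  66. ]
257 [200.7 201.3 202.3 204.8 206.6] [490.5 202.7  69.6]
prong tops 148 [509.42247471 156.93176805  68.07747779] [473.28074109 156.29844564  68.02252157]
[490.72640372 203.02842609  71.12295553]
```

>>> carry_out([
  [45, [-0.9, -1, 10], [0, 0, -0.02]],
  [45, [0, 0, 22], [0, 0, 0]],
  [45, [0, 0, 25], [0, 0, 0]],
  [45, [0, 0, 22], [0, 0, 0]],
  [45, [0, 0, 14], [0, 0, 0]],
  [45, [0, 0, 6], [0, 0, 0]],
  [45, [0, 0, 0], [0, 0, 0]],
  [45, [0, 0, 0], [0, 0, 0]],
])

```text
time_s: 11.1
eef_pos: [494.1, 8.5, 67.2]
ee_rot: [0.0, -0.007, 1.0, -0.0]
force: [0.5, 0.2, 0.3]
grip_width: 0.527
```

Run:
```python
from h import *
goto([493.2,8.7,66],90.8); s=cap('side','s5'); print(pose()[2]['force'])
cv2.imwrite('pics/c6.png',cv2.resize(s['color'][150:270,200:340],None,fx=5,fy=5,interpolation=cv2.INTER_CUBIC))
```

```text
t 11.1 pos [494.1   8.5  67.2] yaw 90.77 q [-0.22  0.4   1.76 -0.    0.99 -1.8 ] F [0.5 0.2 0.3] grip 0.527
turn [-0.    0.   -0.01] shift old axes [0.9 0.2 1.2] shift new axes [0.9 0.2 1.2]
[0.41325741 0.62634232 0.78909313]
```

View pics/c6.png

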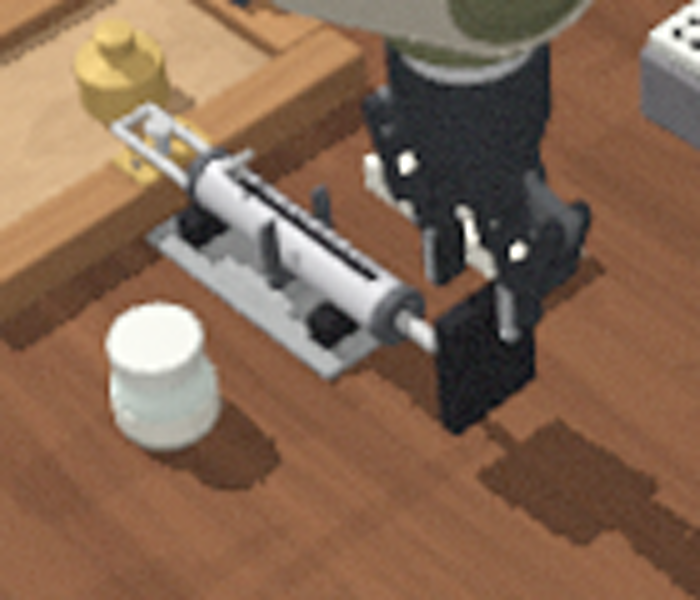

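The pointer T is at (240,158) and the prongs at (270,250)/(320,205) in the side crop, all visible with the fingers straddling the plate. Gripping now.

>>> carry_out([
  [30, [0, 0, 0], [0, 0, 0]],
  [10, [0, 0, 0], [0, 0, 0]],
  [10, [0, 0, 0], [0, 0, 0]],
  [10, [0, 0, 0], [0, 0, 0]],
  [10, [0, 0, 0], [0, 0, 0]],
  [10, [0, 0, 0], [0, 0, 0]],
  [10, [0, 0, 0], [0, 0, 0]],
], grip_force=60)

```text
time_s: 11.73
eef_pos: [494.3, 8.8, 67.7]
ee_rot: [0.001, -0.007, 1.0, -0.0]
force: [-1.6, 0.1, 5.7]
grip_width: 0.137
```

```bash
cat >> h.py <<'E'
def gm(name,ylo=40,show=True):
    s=cap('side',name); a,m=gauge(s,x0=492,ylo=ylo); 
    r=a[a[:,2]>64]; 
    c=s['color']
    goto([493,8,66],90.8)
    print('rider n',len(r),'y med',np.median(r[:,1]).round(1) if len(r) else None); m=m[m[:,2]>66]; print('ptr',len(m),np.median(m[:,1]).round(1) if len(m) else None, m[:,1].round(0))
    cv2.imwrite('pics/'+name+'c.png',cv2.resize(c[165:255,225:345],None,fx=6,fy=6,interpolation=cv2.INTER_CUBIC))
E
python3 -c "
from h import *
gm('s6')"
```

```text
t 11.78 pos [494.2   8.8  67.7] yaw 90.81 q [-0.22  0.4   1.76 -0.    0.99 -1.8 ] F [-1.8  0.7  6.7] grip 0.136
turn [-0.    0.01  0.  ] shift old axes [ 1.3 -0.8  1.7] shift new axes [ 1.3 -0.8  1.7]
rider n 17 y med 159.4
ptr 16 204.7 [210. 205. 208. 202. 203. 207. 204. 204. 205. 207. 200. 203. 206. 207.
 205. 157.]
```

>>> carry_out([
  [10, [0, 0, -0.3], [0, 0, 0]],
  [10, [0, -1, -0.2], [0, 0, 0]],
  [10, [0, -2, 0], [0, 0, 0]],
  [10, [0, -2, 0], [0, 0, 0]],
  [10, [0, -2, 0], [0, 0, 0]],
  [10, [0, -2, 0], [0, 0, 0]],
  [10, [0, -1, 0], [0, 0, 0]],
  [10, [0, 0, 0], [0, 0, 0]],
  [10, [0, 0, 0], [0, 0, 0]],
])

```text
time_s: 12.53
eef_pos: [494.4, -1.6, 67.7]
ee_rot: [0.001, -0.007, 1.0, -0.0]
force: [0.6, -0.6, 5.2]
grip_width: 0.137
```

```bash
python3 -c "
from h import *
gm('s7')"
```

```text
t 12.58 pos [494.4  -1.6  67.7] yaw 90.79 q [-0.24  0.4   1.76 -0.    0.99 -1.82] F [ 0.7 -0.4  4.8] grip 0.137
turn [-0.01  0.01 -0.  ] shift old axes [1.3 9.6 1.7] shift new axes [1.2 9.6 1.7]
rider n 19 y med 148.6
ptr 12 194.8 [195. 196. 195. 192. 197. 193. 196. 193. 195. 195. 194. 196.]
```

Handle and barrel moved together by 10 mm, so this is still free play. Continuing.

>>> carry_out([
  [10, [0, -1, -0.4], [0, 0, 0]],
  [10, [0, -2, 0], [0, 0, 0]],
  [10, [0, -2, 0], [0, 0, 0]],
  [10, [0, -2, 0], [0, 0, 0]],
  [10, [0, -2, 0], [0, 0, 0]],
  [10, [0, -1, 0], [0, 0, 0]],
  [10, [0, 0, 0], [0, 0, 0]],
])

```text
time_s: 13.17
eef_pos: [494.4, -11.2, 67.8]
ee_rot: [0.0, -0.007, 1.0, 0.0]
force: [5.9, 1.7, -0.6]
grip_width: 0.137
```

```bash
python3 -c "
from h import *
gm('s8')"
```

```text
t 13.22 pos [494.4 -11.1  67.8] yaw 90.78 q [-0.26  0.4   1.76  0.    0.99 -1.84] F [5.2 2.1 0.5] grip 0.138
turn [ 0.    0.01 -0.  ] shift old axes [ 1.2 19.1  1.8] shift new axes [ 1.2 19.1  1.8]
rider n 15 y med 137.2
ptr 13 187.0 [189. 188. 188. 182. 187. 188. 183. 191. 183. 187. 185. 186. 185.]
```

>>> carry_out([
  [10, [-0.4, -1, 0], [0, 0, 0]],
  [10, [0, -2, 0], [0, 0, 0]],
  [10, [0, -2, 0], [0, 0, 0]],
  [10, [0, -2, 0], [0, 0, 0]],
  [10, [0, -2, 0], [0, 0, 0]],
  [10, [0, -1, 0], [0, 0, 0]],
  [10, [0, 0, 0], [0, 0, 0]],
])

```text
time_s: 13.8
eef_pos: [494.7, -21.2, 67.8]
ee_rot: [-0.0, -0.007, 1.0, 0.0]
force: [4.2, 2.9, 0.5]
grip_width: 0.135
```

```bash
python3 -c "
from h import *
gm('s9')"
```

```text
t 13.85 pos [494.6 -21.1  67.8] yaw 90.78 q [-0.28  0.4   1.75  0.    0.99 -1.86] F [3.3 3.9 2.3] grip 0.136
turn [ 0. -0. -0.] shift old axes [ 1.2 29.1  1.8] shift new axes [ 1.2 29.1  1.8]
rider n 20 y med 139.6
ptr 16 175.7 [176. 175. 180. 174. 176. 177. 175. 179. 174. 177. 175. 176. 177. 175.
 176. 172.]
```

View pics/s9c.png

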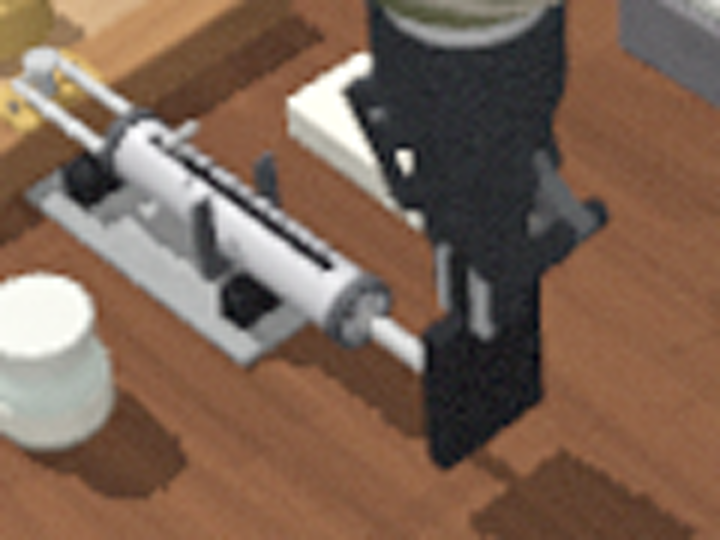

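The loop has caught: the rider stopped at y≈139 and the pointer–rider gap has closed to about 36 mm. I'll pull 26 mm more, then measure.

>>> carry_out([
  [10, [-0.2, -1, 0], [0, 0, 0]],
  [10, [0, -2, 0], [0, 0, 0]],
  [10, [0, -2, 0], [0, 0, 0]],
  [10, [0, -2, 0], [0, 0, 0]],
  [10, [0, -2, 0], [0, 0, 0]],
  [10, [0, -2, 0], [0, 0, 0]],
  [10, [0, -2, 0], [0, 0, 0]],
  [10, [0, -2, 0], [0, 0, 0]],
  [10, [0, -2, 0], [0, 0, 0]],
  [10, [0, -2, 0], [0, 0, 0]],
  [10, [0, -2, 0], [0, 0, 0]],
  [10, [0, -2, 0], [0, 0, 0]],
  [10, [0, -2, 0], [0, 0, 0]],
  [10, [0, -1, 0], [0, 0, 0]],
  [10, [0, 0, 0], [0, 0, 0]],
])

```text
time_s: 15.1
eef_pos: [495.1, -46.3, 67.8]
ee_rot: [-0.0, -0.007, 1.0, 0.001]
force: [3.3, 9.0, 2.0]
grip_width: 0.137
```

```bash
python3 -c "
from h import *
gm('s10')"
```

```text
t 15.15 pos [495.1 -46.2  67.8] yaw 90.78 q [-0.33  0.4   1.75  0.    0.99 -1.92] F [3.6 8.1 2.2] grip 0.134
turn [ 0.02 -0.   -0.  ] shift old axes [ 1.4 54.2  1.9] shift new axes [ 1.3 54.2  1.8]
rider n 16 y med 138.1
ptr 16 150.6 [152. 154. 147. 151. 150. 151. 155. 151. 146. 150. 153. 149. 147. 149.
 149. 152.]
```

View pics/s10c.png

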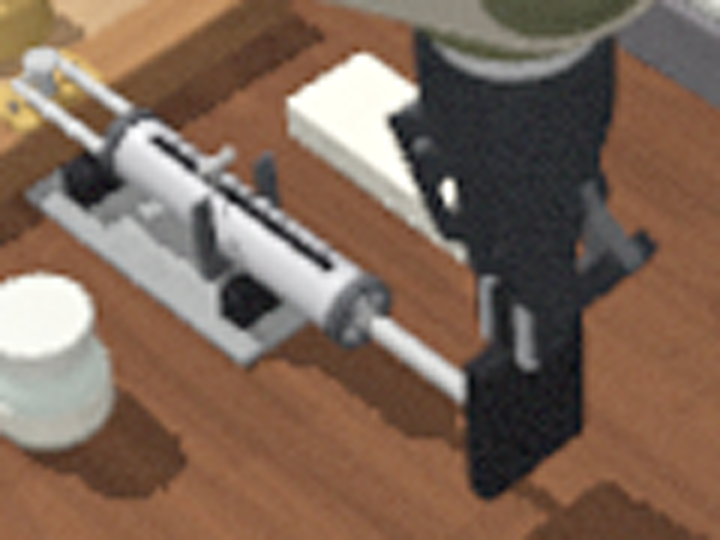

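>>> carry_out([
  [10, [0, -1, 0], [0, 0, 0]],
  [10, [0, -2, 0], [0, 0, 0]],
  [10, [0, -2, 0], [0, 0, 0]],
  [10, [0, -2, 0], [0, 0, 0]],
  [10, [0, -1, 0], [0, 0, 0]],
  [10, [0, 0, 0], [0, 0, 0]],
])

```text
time_s: 15.65
eef_pos: [495.2, -54.0, 67.8]
ee_rot: [-0.0, -0.007, 1.0, 0.001]
force: [3.6, 10.6, 3.2]
grip_width: 0.134
```

```bash
python3 -c "
from h import *
gm('s11')
D=[load('s9'),load('s10'),load('s11')]
a=np.vstack([gauge(d,x0=491.5,ylo=100)[0] for d in D]); a=a[a[:,2]>62]; print('rider',len(a),a.mean(0),np.percentile(a[:,1],[2,50,98]))
for x in (1,-1):
  b=a[np.sign(a[:,0]-491)==x]; print(x,b.mean(0),b[:,2].max())
s=load('s11'); cv2.imwrite('pics/s11d.png',cv2.resize(s['color'][175:220,245:285],None,fx=13,fy=13,interpolation=cv2.INTER_CUBIC))
"
```

```text
t 15.7 pos [495.2 -53.9  67.8] yaw 90.77 q [-0.35  0.41  1.74  0.    0.99 -1.93] F [ 4.1 10.5  2.3] grip 0.14
turn [ 0.02 -0.   -0.  ] shift old axes [ 1.4 61.9  1.9] shift new axes [ 1.3 61.9  1.8]
rider n 15 y med 139.4
ptr 15 143.7 [140. 143. 141. 145. 144. 143. 145. 146. 142. 144. 144. 146. 142. 143.
 147.]
rider 61 [492.07679148 138.68590725  66.52016958] [133.88209447 138.64885655 143.48381094]
1 [510.2529637  138.77340141  66.67223137] 71.70189044461858
-1 [473.29474686 138.59549662  66.36303906] 72.18521817066448
```

View pics/s11d.png

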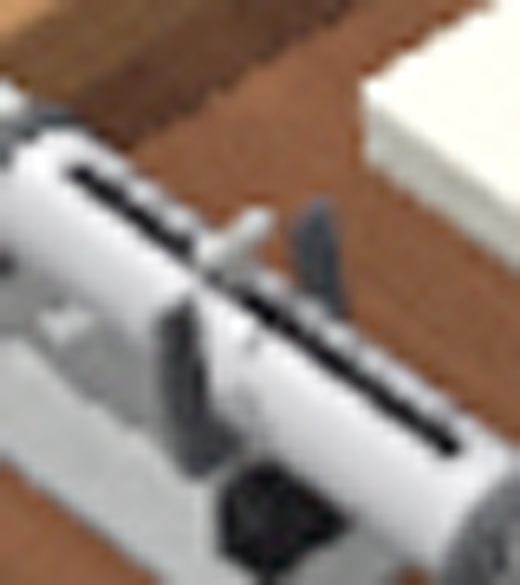

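Measured gap is 4–5 mm (pointer at y≈143.5, rider at 138.7), and the crop shows the T just behind the prongs. Advancing 4 mm.

>>> carry_out([
  [10, [0, -1, 0], [0, 0, 0]],
  [10, [0, -1.5, 0], [0, 0, 0]],
  [10, [0, -1, 0], [0, 0, 0]],
  [10, [0, -0.5, 0], [0, 0, 0]],
  [10, [0, 0, 0], [0, 0, 0]],
  [10, [0, 0, 0], [0, 0, 0]],
])

```text
time_s: 16.2
eef_pos: [495.3, -57.7, 67.8]
ee_rot: [-0.0, -0.007, 1.0, 0.001]
force: [5.3, 10.7, 2.1]
grip_width: 0.135
```

```bash
python3 -c "
from h import *
gm('s12')
R_=[];M_=[]
for i in range(2):
  s=cap('side','s12_%d'%i); a,m=gauge(s,x0=491.5,ylo=100); a=a[a[:,2]>62]; m=m[(m[:,2]>66)]; R_+=list(a[:,1]);M_+=list(m[:,1])
print(np.mean(R_),np.median(R_),len(R_),np.mean(M_),np.median(M_),len(M_))
s=load('s12'); cv2.imwrite('pics/s12d.png',cv2.resize(s['color'][175:220,245:285],None,fx=13,fy=13,interpolation=cv2.INTER_CUBIC))
t=cap('top','t12'); cv2.imwrite('pics/t12c.png',t['color'])
"
```

```text
t 16.25 pos [495.3 -57.7  67.8] yaw 90.77 q [-0.35  0.41  1.74  0.    0.99 -1.94] F [ 5.4 10.5  4. ] grip 0.136
turn [ 0.03 -0.   -0.  ] shift old axes [ 1.4 65.7  2. ] shift new axes [ 1.4 65.7  1.8]
rider n 18 y med 138.9
ptr 15 139.2 [138. 144. 136. 139. 139. 138. 141. 141. 142. 140. 142. 135. 137. 139.
 137.]
138.0905319183643 138.31822112457047 42 138.5688030721517 139.0098974473524 34
```

View pics/s12d.png

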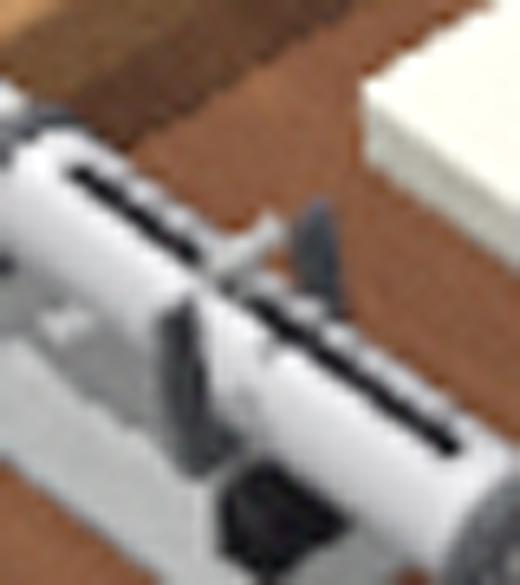

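Level: depth gives pointer 138.9 against rider 138.5, and the T lies on the line between the prongs. Half a millimetre more, then hold about 1.5 s.

>>> carry_out([
  [10, [0, -0.5, 0], [0, 0, 0]],
  [10, [0, 0, 0], [0, 0, 0]],
  [10, [0, 0, 0], [0, 0, 0]],
  [10, [0, 0, 0], [0, 0, 0]],
  [10, [0, 0, 0], [0, 0, 0]],
  [10, [0, 0, 0], [0, 0, 0]],
  [10, [0, 0, 0], [0, 0, 0]],
  [10, [0, 0, 0], [0, 0, 0]],
  [10, [0, 0, 0], [0, 0, 0]],
  [10, [0, 0, 0], [0, 0, 0]],
  [10, [0, 0, 0], [0, 0, 0]],
  [10, [0, 0, 0], [0, 0, 0]],
  [10, [0, 0, 0], [0, 0, 0]],
  [10, [0, 0, 0], [0, 0, 0]],
  [10, [0, 0, 0], [0, 0, 0]],
  [10, [0, 0, 0], [0, 0, 0]],
  [10, [0, 0, 0], [0, 0, 0]],
  [10, [0, 0, 0], [0, 0, 0]],
  [10, [0, 0, 0], [0, 0, 0]],
  [10, [0, 0, 0], [0, 0, 0]],
])

```text
time_s: 18.07
eef_pos: [495.3, -58.1, 67.8]
ee_rot: [-0.0, -0.007, 1.0, 0.001]
force: [4.5, 11.9, 4.0]
grip_width: 0.135
```

```bash
python3 -c "
from h import *
gm('s13')
R_=[];M_=[]
for i in range(3):
  s=cap('side','s13_%d'%i); a,m=gauge(s,x0=491.5,ylo=100); a=a[a[:,2]>62]; m=m[(m[:,2]>66)]; R_+=list(a[:,1]);M_+=list(m[:,1])
print(np.mean(R_),np.median(R_),len(R_),np.mean(M_),np.median(M_),len(M_))
"
```

```text
t 18.12 pos [495.3 -58.1  67.8] yaw 90.78 q [-0.35  0.41  1.74  0.    0.99 -1.94] F [ 4.7 11.9  3.2] grip 0.134
turn [ 0.03 -0.   -0.  ] shift old axes [ 1.4 66.2  1.9] shift new axes [ 1.3 66.2  1.8]
rider n 20 y med 138.4
ptr 15 138.8 [137. 137. 140. 140. 140. 139. 143. 136. 145. 137. 137. 138. 138. 140.
 139.]
138.31926689268388 138.07656928376844 66 138.89932055114247 138.54518318085638 44
```

Held level to within 0.5 mm for more than 1.5 s (force 11.9 N, within noise of the expected 11.2 N). Easing back home.

>>> carry_out([
  [10, [0, 1, 0], [0, 0, 0]],
  [10, [0, 2, 0], [0, 0, 0]],
  [10, [0, 3, 0], [0, 0, 0]],
  [10, [0, 3, 0], [0, 0, 0]],
  [10, [0, 3, 0], [0, 0, 0]],
  [10, [0, 3, 0], [0, 0, 0]],
  [10, [0, 3, 0], [0, 0, 0]],
  [10, [0, 3, 0], [0, 0, 0]],
  [10, [0, 3, 0], [0, 0, 0]],
  [10, [0, 3, 0], [0, 0, 0]],
  [10, [0, 3, 0], [0, 0, 0]],
  [10, [0, 3, 0], [0, 0, 0]],
  [10, [0, 3, 0], [0, 0, 0]],
  [10, [0, 2, 0], [0, 0, 0]],
  [10, [0, 2, 0], [0, 0, 0]],
  [10, [0, 1, 0], [0, 0, 0]],
  [10, [0, 0, 0], [0, 0, 0]],
])

```text
time_s: 19.68
eef_pos: [494.6, -18.4, 67.8]
ee_rot: [-0.0, -0.007, 1.0, 0.0]
force: [1.1, 3.8, 2.7]
grip_width: 0.141
```

```bash
python3 -c "
from h import *
gm('s14')"
```

```text
t 19.73 pos [494.6 -18.5  67.8] yaw 90.8 q [-0.27  0.4   1.75 -0.    0.99 -1.86] F [-0.2  3.4  2. ] grip 0.133
turn [ 0. -0.  0.] shift old axes [ 1.3 26.6  1.8] shift new axes [ 1.3 26.6  1.8]
rider n 20 y med 138.4
ptr 13 176.8 [180. 177. 185. 176. 177. 181. 177. 177. 179. 174. 177. 176. 133.]
```

>>> carry_out([
  [10, [0, 1, 0], [0, 0, 0]],
  [10, [0, 1.5, 0], [0, 0, 0]],
  [10, [0, 1.5, 0], [0, 0, 0]],
  [10, [0, 1.5, 0], [0, 0, 0]],
  [10, [0, 1.5, 0], [0, 0, 0]],
  [10, [0, 1.5, 0], [0, 0, 0]],
  [10, [0, 1.5, 0], [0, 0, 0]],
  [10, [0, 1.5, 0], [0, 0, 0]],
  [10, [0, 1.5, 0], [0, 0, 0]],
  [10, [0, 1, 0], [0, 0, 0]],
  [10, [0, 0, 0], [0, 0, 0]],
])

```text
time_s: 20.65
eef_pos: [494.5, -4.4, 67.8]
ee_rot: [-0.0, -0.007, 1.0, 0.0]
force: [-1.1, -0.2, 3.8]
grip_width: 0.138
```

```bash
python3 -c "
from h import *
gm('s15')"
```

```text
t 20.7 pos [494.5  -4.4  67.8] yaw 90.8 q [-0.25  0.4   1.76  0.    0.99 -1.83] F [-2.7  0.9  4.1] grip 0.133
turn [ 0. -0.  0.] shift old axes [ 1.3 12.4  1.8] shift new axes [ 1.3 12.4  1.8]
rider n 16 y med 145.1
ptr 14 192.7 [193. 196. 193. 191. 192. 192. 194. 192. 192. 196. 194. 192. 196. 189.]
```

View pics/s15c.png

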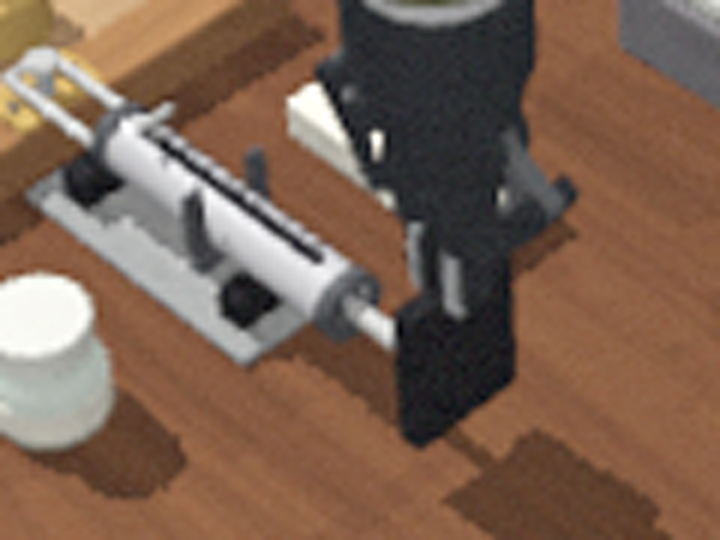

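The gap is back to about 47 mm and the barrel has moved into its play, so the spring is shut and the load is about 0. Releasing and retreating.

>>> carry_out([
  [18, [0, 0, 0], [0, 0, 0]],
  [25, [0, 0, 0], [0, 0, 0]],
  [45, [0, 0, 0], [0, 0, 0]],
  [45, [0, 0, 0], [0, 0, 0]],
  [45, [0, 0, 0], [0, 0, 0]],
  [45, [0, 0, -6], [0, 0, 0]],
  [45, [0, 0, -15], [0, 0, 0]],
  [45, [0, 0, -25], [0, 0, 0]],
  [45, [0, 0, -30], [0, 0, 0]],
  [45, [0, 0, -30], [0, 0, 0]],
  [45, [0, 0, -20], [0, 0, 0]],
  [45, [0, 0, -10], [0, 0, 0]],
  [45, [0, 0, 0], [0, 0, 0]],
  [45, [0, 0, 0], [0, 0, 0]],
])

```text
time_s: 21.87
eef_pos: [494.4, -4.5, 203.1]
ee_rot: [-0.0, -0.007, 1.0, 0.0]
force: [0.7, 0.1, -1.0]
grip_width: 0.533
```

```bash
python3 -c "
from h import *
gm('s16'); s=load('s16'); cv2.imwrite('pics/s16f.png',s['color'])
s,m=gauge(load('s16'),x0=491.5,ylo=100); 
P=cloud(load('s16')); q=P[(abs(P[...,0]-493)<35)&(abs(P[...,1])<40)&(P[...,2]>70)&(P[...,2]<108)]; print('handle',cv2.minAreaRect(q[:,:2].astype(np.float32)))
c,Rm,st=pose(); d=cap('wrist','w16'); T=np.eye(4);T[:3,:3]=Rm;T[:3,3]=c; T=T@np.array(d['tool_from_camera'])
s,m=gauge(d,T,ylo=60); m=m[m[:,2]>70]; s=s[s[:,2]>66.5]; print('wrist rider',len(s),np.median(s[:,1]),'ptr',len(m),m[:,1].mean() if len(m) else None)
"
```

```text
t 21.92 pos [494.1  -4.4 202.5] yaw 90.8 q [-0.25  0.24  1.58 -0.    1.32 -1.83] F [-0.1  0.   0.3] grip 0.527
turn [ 0.01 -0.02 -0.  ] shift old axes [  0.6  12.4 136.5] shift new axes [  0.9  12.5 136.5]
rider n 18 y med 145.3
ptr 15 192.8 [196. 198. 192. 193. 191. 193. 191. 190. 196. 195. 190. 194. 196. 189.
 190.]
handle ((493.87762451171875, -3.829010009765625), (16.79353141784668, 61.823299407958984), 89.8686752319336)
wrist rider 107 142.8873359076967 ptr 114 189.24173520604353
```

View pics/s16f.png

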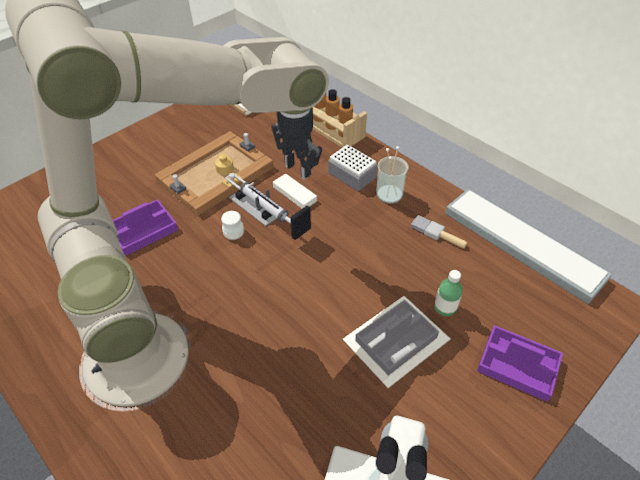

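The side view shows the tray in the middle of the card at (397,338), the gauge shut at (260,200) and the gripper clear at (297,140). The bystanders stand where they were. The wrist view's gap is 46.4 mm, the same as at the start. Handing in.

```bash
python3 -c "
from h import *
a=load('side0')['color'].astype(int);b=load('s16')['color'].astype(int)
for n,(u,v) in dict(beaker=(391,180),rack=(352,166),pack=(295,191),jar=(232,225),solvent=(449,295),weight=(224,163),brush=(440,232)).items(): print(n,abs(a-b)[v-12:v+12,u-12:u+12].mean().round(1))
print(ctrl.finish_job())"
```

```text
beaker 27.9
rack 26.9
pack 26.6
jar 27.7
solvent 21.7
weight 26.6
brush 24.2
the job is handed in; nothing more can be done
None
```

The job is done and handed in at about 22 s of the 64 s allowed, with everything let go; the rig reports no verdict.

- **Tray:** I carried it level to the white card and let go. After release it was within about 3 mm of the card's middle, square to it, with all three vials inside.
- **Pull:** The handle had about 20 mm of free play before the loop caught. I drew it about 46 mm further and held the pointer within about 0.6 mm of the rider for over 1.5 s. The force there read 11.9 N, against roughly 11.2 N expected.
- **Return:** I eased the handle back by hand at about 36 mm/s at most and let go with no load on it. The pointer-to-rider gap is back to 46.4 mm, the same as before the pull, so the spring is shut. The barrel rests inside its play.
- **Overshoot:** The measured pointer position never went past the rider.

**Check that told me nothing:** I compared patches of the first and last side pictures around the seven bystanders. All seven changed by a similar amount (22–28 grey levels), most likely camera noise and lighting. By eye, none of them had moved.

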